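# Stand the bench jars back in their own saucers

### The arm

A 6-joint arm with a two-finger parallel gripper is mounted at the origin on a cart in front of the work surface, level with it; the furniture and walls round the work are solid. World frame = base frame: x ahead of the robot, y to its left, z up, the work surface at z = 0. Lengths are in m, angles in rad, forces in N, time in s.
With the tool pointing down it reaches from about 0.375 to 0.9 m from the base axis. Payload 3.1 kg.
Tool frame: the origin (TCP) lies on the centre line of the jaws, within the pads' length; the fingertips stand robot.tcp_to_tips ahead of it and the grasp point (between the pads) lies 3 mm ahead of it (robot.tcp_to_tips is the distance from the TCP to the fingertips, in m); z points along the fingers, y is the line along which they close (so a half turn about z gives the same grasp; the last joint's range is limited). The gripper opens to 87 mm and grips with 3 to 60 N. Pads are 19 mm wide; open, the fingers measure 117 mm over their backs; the gripper's body (75 mm by 190 mm) begins 51 mm behind the grasp point.
Start: joints at [-1.522, 0.527, 1.433, -0, 1.181, -0.178], TCP at [0.141, -0.609, 0.245] pointing down, gripper open.
Joint ranges: [-3.08, 3.08], [-0.75, 2.2], [0.22, 2.44], [-1.43, 4.57], [0, 2.65], [-2.85, 2.85]. Speed limits (rad/s): [2.79, 2.79, 3.14, 3.14, 3.14, 3.14].

### API

Orientations are given as a unit quaternion [x, y, z, w].
In Python, from rig import robot gives the robot as it stands. The module is installed in compiled form; this text tells all that it offers.
- The arm moves only by the shell command python3 -m jog 'ROWS' [FORCE]. ROWS is JSON, one flat list of numbers, 5 for each row, row after row: the finger opening in m, from 0 to 0.087, then the shift along the tool's x, y, z in m, then the turn about the tool's z in units of 10 degrees (1.0 is 10 degrees). In form: [claw, x, y, z, roll, claw, x, y, z, roll, ...]. A call has 1 to 20 rows; each row shifts and turns the commanded pose from where the row before left it, along the tool's axes as they then stand; what a row does not reach is not made up. A row lasts 1/8 s, in which the tool goes at most 62.5 mm and 10.7 degrees, less where a joint would pass 70% of its speed; a pose out of reach is approached as far as the arm can. A call with a gripper value outside its range is refused whole. The fingers move at their own pace and stop on an object; FORCE is the grip in N (left out, the last holds). Time passes only in rows, so rows that do not move let the fingers close. It gives the time, the measured TCP pose, the force, the opening and the grip force at its end, in the units of the state.
- robot.get_obs(): the state, without advancing time (a new reading comes with each control period).
- robot.camera(name): name is "scene" or "top"; returns the picture (480x640x3 uint8, blue, green, red); there is no depth.
- robot.camera_model(name): a dict with "fx", "fy", "cx", "cy" (pixels), "R" (3x3) and "t" (3): a world point X has camera coordinates R X + t. Camera axes: x right, y down, z forward; pixel columns grow to the right and rows downward; lengths in m; the calibration is good to about 2 mm. A picture is of the moment at which its call begins. camera_model takes no time and is no camera call.
- robot.hand_in(): hands the job in; it is judged then, once.
Trained networks look in the newest picture that a camera, given by its name, has taken for a name from the list of things; names that differ only in an ending like _2 or _b are one class to them, and where a whole thing is asked for, a point or a joint stands for the part that bears it (a point fixed in the world has none). Each returns a list of dicts, best first, with "conf" (0 to 1); they miss things now and then, are a little off and sometimes report something else, mostly with a low value. They report only what shows in the picture. A call takes as long as a camera call. They do not tell look-alikes from the thing itself.
- robot.look_for(camera, label): "extent" ([centre column, centre row, width, height] in pixels, round what is visible of it).
- robot.outline_of(camera, label): "region" (480x640 bool, what is visible of it) and "extent" ([centre column, centre row, width, height] in pixels, round what is visible of it).
The state is a dict: "time": time; "q": joint angles; "joint_velocities": joint speeds; "joint_torque": joint torques, N m; "position": TCP position; "tool_rot": TCP orientation; "ft_force": force on the tool from outside, world axes, zero at the start; "moment": the same for the moment, N m; "grip_width": finger opening in m; "grip_force": force on a finger pad.
Only numpy, scipy, OpenCV 4.12 (cv2) and the standard library are available. Lean on these libraries where they do the work, as an engineer would, in place of code of your own. Each camera call takes 0.05 s, during which the arm holds its last target. There are 200 camera calls.

### The job

Pick out the three white screw-top jars on the bench to the left of the microscope and stand each one upright in the dark steel saucer of its own size: smallest jar in the smallest saucer, middle jar in the middle one, largest jar in the largest, flat on the floor of the saucer. Set them down, do not drop them or knock them over, and leave the dropper bottle and the orange-capped tube standing where they are.

Things in the scene. Friction and masses are not known exactly. Their poses are not given: they have to be found in the camera images.
- small_jar: the small white round screw-top jar, 37 mm wide, 50 mm tall, blue lid, loose, under 0.3 kg. Origin: centre of its underside, z up. Solid to the gripper from its underside to 40 mm up; the lid above that cannot be gripped, so grip the body.
- medium_jar: the medium white round screw-top jar, 53 mm wide, 62 mm tall, white lid, loose, under 0.3 kg. Origin: centre of its underside, z up. Solid to the gripper from its underside to 49 mm up; the lid above that cannot be gripped, so grip the body.
- large_jar: the large white round screw-top jar, 65 mm wide, 46 mm tall, red lid, loose, under 0.3 kg. Origin: centre of its underside, z up. Solid to the gripper from its underside to 37 mm up; the lid above that cannot be gripped, so grip the body.
- small_saucer: the small dark grey steel round saucer, fixed to the bench (2 mm lower than the grey plate), 53 mm wide inside, 59 mm outside, with a flat floor 3 mm and a rim 8 mm above its underside. The small jar belongs in it, with about 8 mm of play all round. Origin: centre of its underside, z up.
- medium_saucer: the medium dark grey steel round saucer, fixed to the bench (2 mm lower than the grey plate), 69 mm wide inside, 75 mm outside, with a flat floor 3 mm and a rim 8 mm above its underside. The medium jar belongs in it, with about 8 mm of play all round. Origin: centre of its underside, z up.
- large_saucer: the large dark grey steel round saucer, fixed to the bench (2 mm lower than the grey plate), 81 mm wide inside, 87 mm outside, with a flat floor 3 mm and a rim 8 mm above its underside. The large jar belongs in it, with about 8 mm of play all round. Origin: centre of its underside, z up.
- dropper_bottle: white dropper bottle with a pointed blue tip, 33 mm wide, 80 mm tall, loose, not a jar. Origin: centre of its underside, z up.
- vial: small clear tube standing on its orange cap, 20 mm wide, 55 mm tall, loose, not a jar. Origin: centre of its underside, z up.
- microscope: fixed bench microscope, an obstacle right of the jars. Its head, 0.18 m high, hangs before the bench 0.15 to 0.35 m ahead of the robot; its arm rises to an elbow 0.42 m high at x 0.48, y -0.10, then falls to its foot at x 0.86, y 0.23. Pass over it drawn back and high (fingertips 0.45 m up, 0.3 m from the base axis), not straight across. Origin: on the bench under its arm.
There are look-alikes about, which are no part of the job. Leave any blue or green look-alike of the large_jar alone. Leave any yellow look-alike of the small_jar alone.

How it is judged:
By the outcome, as a careful person would: the job done as asked, in the order asked, and still so for the second after the job is handed in, with the robot touching nothing.
It also fails if it takes over 88 s, if anything falls off the work surface, if the arm or the gripper's body presses on something with over 40 N, if the wrist force passes 120 N, or if a joint passes its speed limit or range.

## Working session

There is one attempt and no reset: what is moved stays moved. The work goes in short steps, Python scripts to look and compute and a shell command to move; the robot and the scene stay as the last step left them, time stands still between calls to the robot, and variables do not carry over. Pictures are saved under pics/ and viewed, at most 14 in all, crops included, and the job is handed in when it is done.

```bash
mkdir -p pics; cat > h.py <<'E'
import numpy as np, cv2
from rig import robot
def ray(cam,u,v,z):
    m=robot.camera_model(cam);R=np.array(m["R"]);t=np.array(m["t"])
    d=R.T@np.array([(u-m["cx"])/m["fx"],(v-m["cy"])/m["fy"],1.]);c=-R.T@t
    return c+d*(z-c[2])/d[2]
def proj(cam,X):
    m=robot.camera_model(cam);p=np.array(m["R"])@np.array(X)+np.array(m["t"])
    return np.array([m["fx"]*p[0]/p[2]+m["cx"],m["fy"]*p[1]/p[2]+m["cy"]])
E
python3 - <<'E'
from h import *
for c in ("scene","top"):
    cv2.imwrite(f"pics/{c}0.png",robot.camera(c))
    m=robot.camera_model(c);print(c,-np.array(m["R"]).T@np.array(m["t"]),np.round(m["R"],2).tolist(),m["fx"])
    for n in "small_jar medium_jar large_jar small_saucer medium_saucer large_saucer dropper_bottle vial microscope".split():
        for d in robot.look_for(c,n): 
            e=d["extent"];print(c,n,round(d["conf"],2),np.round(e),np.round(ray(c,e[0],e[1],0),3)[:2])
o=robot.get_obs();print(o["time"],o["position"],o["tool_rot"],o["grip_width"],robot.tcp_to_tips)
E
```

```text
scene [-0.06145879  0.52312753  0.60132193] [[-0.46, -0.89, 0.0], [-0.59, 0.3, -0.75], [0.67, -0.34, -0.66]] 454.35077386710196
scene small_jar 0.97 [423. 274.  25.  32.] [0.382 0.063]
scene small_jar 0.87 [393. 252.  23.  36.] [0.46  0.078]
scene small_jar 0.61 [362. 270.  21.  31.] [0.445 0.159]
scene large_jar 0.87 [323. 292.  34.  41.] [0.427 0.253]
scene large_jar 0.8 [455. 256.  36.  39.] [ 0.394 -0.023]
scene large_jar 0.59 [230. 330.  42.  53.] [0.422 0.43 ]
scene large_jar 0.27 [195. 294.  45.  35.] [0.527 0.459]
scene small_saucer 0.82 [270. 226.  30.  20.] [0.646 0.263]
scene medium_saucer 0.7 [193. 295.  48.  36.] [0.527 0.462]
scene large_saucer 0.8 [232. 252.  47.  34.] [0.603 0.362]
scene dropper_bottle 0.65 [265. 294.  17.  41.] [0.472 0.347]
scene dropper_bottle 0.5 [298. 256.  10.  27.] [0.533 0.25 ]
scene dropper_bottle 0.42 [322. 294.  36.  42.] [0.425 0.255]
scene vial 0.54 [299. 257.  10.  27.] [0.532 0.25 ]
scene vial 0.52 [322. 292.  36.  43.] [0.428 0.253]
top [0.46089617 0.22458314 0.88979833] [[-0.01, -1.0, 0.01], [-1.0, 0.01, -0.05], [0.05, -0.01, -1.0]] 4
[... 234 characters left out ...]
15 ]
top large_jar 0.97 [201. 292.  42.  40.] [0.403 0.445]
top large_jar 0.84 [440. 303.  37.  35.] [ 0.377 -0.014]
top large_jar 0.7 [293. 287.  31.  35.] [0.41  0.269]
top large_jar 0.46 [242. 189.  46.  44.] [0.601 0.365]
top small_saucer 0.73 [294. 169.  29.  32.] [0.639 0.265]
top small_saucer 0.48 [240. 189.  42.  46.] [0.6   0.369]
top medium_saucer 0.9 [190. 230.  42.  38.] [0.523 0.465]
top large_saucer 0.6 [239. 188.  44.  47.] [0.602 0.372]
top dropper_bottle 0.52 [245. 273.  26.  14.] [0.438 0.36 ]
top vial 0.52 [295. 238.  13.  15.] [0.504 0.264]
1.0 [ 0.14055102 -0.60897798  0.24456942] [ 9.93577061e-01  1.13157515e-01 -8.87668694e-06  1.59486614e-05] 0.08729436407225298 0.022
```

View pics/scene0.png

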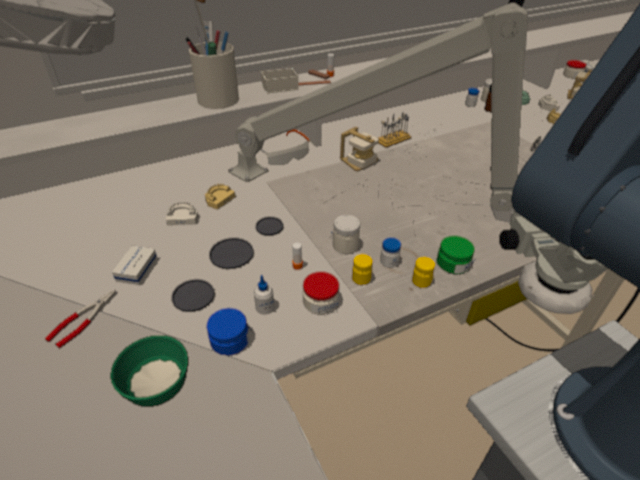

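View pics/top0.png

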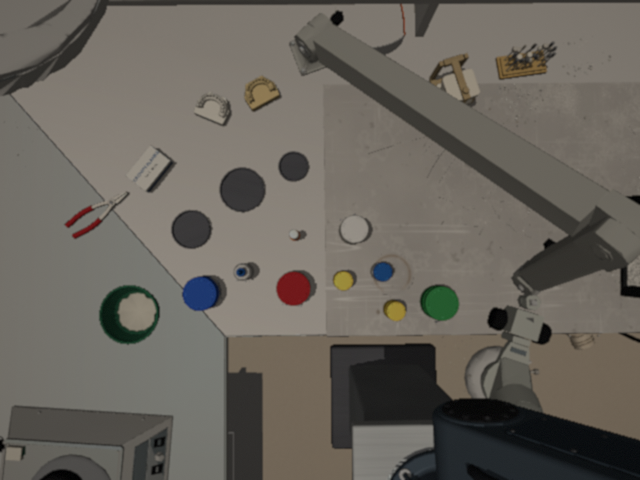

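The top view shows the small blue-lid jar at (382,271), the medium at (355,229) and the red large at (294,288). The saucers are small (294,166), large (243,189) and medium (191,229). The look-alikes are yellow at (343,280) and (396,310), green at (440,302), and blue at (201,293). The dropper is at (243,271) and the vial at (295,235). Next I refine these positions.

```bash
cat >> h.py <<'E'
# name: (label, approx top px, heights of visible-outline centre)
SEED={"small_jar":("small_jar",(382,271),.05),"yellow1":("small_jar",(343,280),.05),"yellow2":("small_jar",(396,310),.05),
"medium_jar":("medium_jar",(355,229),.062),"large_jar":("large_jar",(294,288),.044),"green":("large_jar",(440,302),.046),"blue":("large_jar",(201,293),.046),
"small_saucer":("small_saucer",(294,166),.006),"large_saucer":("large_saucer",(243,189),.006),"medium_saucer":("medium_saucer",(191,229),.006)}
def circ(img,px,k=26):
    "fit circle to the blob at px by Lab colour distance to its centre"
    lab=cv2.cvtColor(cv2.GaussianBlur(img,(3,3),0),cv2.COLOR_BGR2LAB).astype(float)
    u,v=px;c=np.median(lab[v-3:v+4,u-3:u+4].reshape(-1,3),0)
    m=(np.linalg.norm((lab-c)*[.7,1,1],axis=2)<22).astype(np.uint8)
    w=np.zeros_like(m);cv2.circle(w,px,k,1,-1);m&=w
    n,l,s,ce=cv2.connectedComponentsWithStats(m);i=l[v,u]
    cn=max(cv2.findContours((l==i).astype(np.uint8),0,2)[0],key=cv2.contourArea)
    (x,y),r=cv2.minEnclosingCircle(cn);e=cv2.fitEllipse(cv2.convexHull(cn))
    return e[0],e[1],(x,y,r)
E
python3 - <<'E'
from h import *
im=robot.camera("top");v=im.copy()
for n,(lab,px,z) in SEED.items():
    c,a,mc=circ(im,px);P=ray("top",*c,z);f=robot.camera_model("top")["fx"]
    print(n,np.round(c,1),"diam mm",np.round(np.array(a)*(.89-z)/f*1000),np.round(P[:2],4))
    cv2.ellipse(v,(c,a,0),(0,255,255),1)
for n,px,z in(("dropper",(243,271),.07),("vial",(295,235),.05)): print(n,np.round(ray("top",*px,z)[:2],3))
cv2.imwrite("pics/fit.png",cv2.resize(v[120:340,150:470],None,fx=2.5,fy=2.5))
E
```

```text
small_jar [382.3 271.4] diam mm [34. 37.] [0.4398 0.1038]
yellow1 [342.7 280.7] diam mm [32. 32.] [0.4238 0.1759]
yellow2 [395.6 311.3] diam mm [33. 34.] [0.3675 0.0811]
medium_jar [355. 229.] diam mm [93. 93.] [0.5166 0.1533]
large_jar [293.2 288.1] diam mm [60. 60.] [0.4112 0.2661]
green [441.1 303.3] diam mm [62. 63.] [ 0.3805 -0.0029]
blue [199.4 293.5] diam mm [60. 61.] [0.4036 0.436 ]
small_saucer [293.2 166.1] diam mm [56. 57.] [0.6434 0.2659]
large_saucer [242.  189.3] diam mm [84. 87.] [0.5993 0.3647]
medium_saucer [191.1 228.9] diam mm [73. 77.] [0.5239 0.4621]
dropper [0.444 0.353]
vial [0.508 0.262]
```

View pics/fit.png

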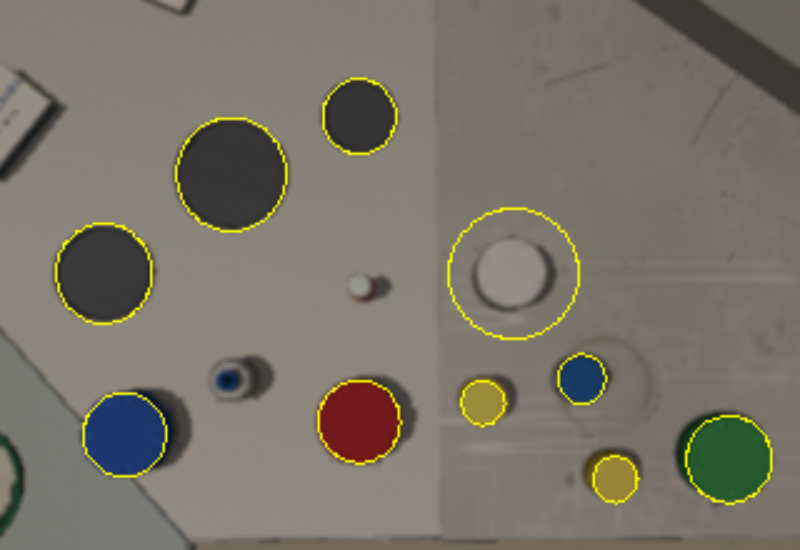

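```bash
cat >> h.py <<'E'
def to(*pts):
    "tool-axis steps (mm) from the present pose through world points"
    from scipy.spatial.transform import Rotation as Ro
    o=robot.get_obs();R=Ro.from_quat(o["tool_rot"]).as_matrix();p=np.array(o["position"])
    print("t",round(o["time"],2),"pos",np.round(p,4),"psi",round(np.degrees(np.arctan2(R[1,0],R[0,0])),1),"w",round(o["grip_width"],4),"gf",round(o["grip_force"],1),"F",np.round(o["ft_force"],1))
    for q in pts:
        q=np.array(q);print(q,"->",np.round(R.T@(q-p)*1000,1));p=q
E
python3 -m jog '[0.06,0,0,-0.05,-1, 0.06,0,0,-0.05,-1, 0.06,0,0,-0.05,-1, 0.06,0,0,-0.05,-1, 0.06,0,0,-0.045,-0.7,0.06,0,0,0,0]'
python3 - <<'E'
from h import *
a=lambda d,r=.31:(r*np.cos(np.radians(d)),r*np.sin(np.radians(d)),.49)
to(a(-77),a(-60),a(-43),a(-26),a(-9),a(8),a(25))
E
```

```text
time: 1.8
position: [0.1407, -0.6102, 0.4947]
tool_rot: [0.866, 0.5, -0.002, 0.005]
ft_force: [-0.0, -0.2, 0.3]
grip_width: 0.0603
grip_force: 0.0
t 1.8 pos [ 0.1407 -0.6102  0.4947] psi 60.0 w 0.0603 gf 0.0 F [-0.  -0.2  0.3]
[ 0.06973483 -0.30205472  0.49      ] -> [ 231.4 -215.5    1.5]
[ 0.155      -0.26846788  0.49      ] -> [71.7 57.1 -0.3]
[ 0.22671965 -0.21141949  0.49      ] -> [85.3 33.6 -0.5]
[ 0.27862615 -0.13589506  0.49      ] -> [91.4  7.2 -0.7]
[ 0.30618339 -0.04849468  0.49      ] -> [ 89.5 -19.8  -0.9]
[0.3069831  0.04314366 0.49      ] -> [ 79.8 -45.1  -0.9]
[0.28095541 0.13101166 0.49      ] -> [ 63.1 -66.5  -0.9]
```

```bash
python3 -m jog '[0.06,0.029,-0.027,0,0, 0.06,0.029,-0.027,0,0, 0.06,0.029,-0.027,0,0, 0.06,0.029,-0.027,0,0, 0.06,0.029,-0.027,0,0, 0.06,0.029,-0.027,0,0, 0.06,0.029,-0.027,0,0, 0.06,0.029,-0.027,0,0, 0.06,0,0,0,0]'
python3 - <<'E'
from h import *
a=lambda d,r=.31:(r*np.cos(np.radians(d)),r*np.sin(np.radians(d)),.49)
to(a(-77),a(-60),a(-43),a(-26),a(-9),a(8),a(25))
E
```

```text
time: 2.92
position: [0.0696, -0.2975, 0.4887]
tool_rot: [0.866, 0.499, 0.0, -0.0]
ft_force: [-0.4, -0.5, 0.3]
grip_width: 0.0602
grip_force: 0.0
t 2.92 pos [ 0.0696 -0.2975  0.4887] psi 59.9 w 0.0602 gf 0.0 F [-0.4 -0.5  0.3]
[ 0.06973483 -0.30205472  0.49      ] -> [-3.9  2.4 -1.3]
[ 0.155      -0.26846788  0.49      ] -> [71.8 56.9  0. ]
[ 0.22671965 -0.21141949  0.49      ] -> [85.3 33.4  0.1]
[ 0.27862615 -0.13589506  0.49      ] -> [91.4  7.   0.1]
[ 0.30618339 -0.04849468  0.49      ] -> [ 89.4 -20.    0.1]
[0.3069831  0.04314366 0.49      ] -> [ 79.7 -45.3   0.1]
[0.28095541 0.13101166 0.49      ] -> [ 63.  -66.6   0.1]
```

```bash
python3 -m jog '[0.06,0.024,0.02,0,0, 0.06,0.024,0.02,0,0, 0.06,0.024,0.018,0,0, 0.06,0.029,0.012,0,0, 0.06,0.028,0.011,0,0, 0.06,0.028,0.01,0,0, 0.06,0.03,0.004,0,0, 0.06,0.03,0.002,0,0, 0.06,0.03,0,0,0, 0.06,0.03,-0.004,0,0, 0.06,0.03,-0.007,0,0, 0.06,0.03,-0.009,0,0, 0.06,0.027,-0.012,0,0, 0.06,0.027,-0.016,0,0, 0.06,0.026,-0.018,0,0,0.06,0,0,0,0]'
python3 - <<'E'
from h import *
to((.40,.09,.30),(.44,.104,.15),(.44,.104,.07))
E
```

```text
time: 4.92
position: [0.3051, 0.0469, 0.4888]
tool_rot: [0.865, 0.502, -0.0, -0.001]
ft_force: [-0.1, -0.1, 0.1]
grip_width: 0.0599
grip_force: 0.0
t 4.92 pos [0.3051 0.0469 0.4888] psi 60.2 w 0.0599 gf 0.0 F [-0.1 -0.1  0.1]
[0.4  0.09 0.3 ] -> [ 84.5  61.3 188.8]
[0.44  0.104 0.15 ] -> [ 32.  28. 150.]
[0.44  0.104 0.07 ] -> [ 0.   0.1 80. ]
```

```bash
python3 -m jog '[0.06,0.021,0.015,0.047,0, 0.06,0.021,0.015,0.047,0, 0.06,0.021,0.015,0.047,0, 0.06,0.021,0.016,0.047,0, 0.06,0.01,0.01,0.05,0, 0.06,0.01,0.01,0.05,0, 0.06,0.012,0.008,0.05,0, 0.06,0,0,0.04,0,0.06,0,0,0,0,0.06,0,0,0,0]'
python3 - <<'E'
from h import *
to((.44,.104,.035))
for c in("top","scene"):
    im=robot.camera(c);u,v=proj(c,(.44,.104,.03)).astype(int)
    cv2.imwrite(f"pics/s1{c}.png",cv2.resize(im[v-75:v+75,u-100:u+100],None,fx=3,fy=3))
a=cv2.imread("pics/s1top.png");b=cv2.imread("pics/s1scene.png");cv2.imwrite("pics/s1.png",cv2.resize(np.hstack([a,b]),(800,300)))
E
```

```text
time: 6.18
position: [0.4408, 0.1009, 0.112]
tool_rot: [0.866, 0.5, 0.0, 0.0]
ft_force: [-0.2, 0.1, 0.8]
grip_width: 0.0601
grip_force: 0.0
t 6.17 pos [0.4408 0.1009 0.112 ] psi 59.9 w 0.0601 gf 0.0 F [-0.2  0.1  0.8]
[0.44  0.104 0.035] -> [ 2.2 -2.3 77. ]
```

View pics/s1.png

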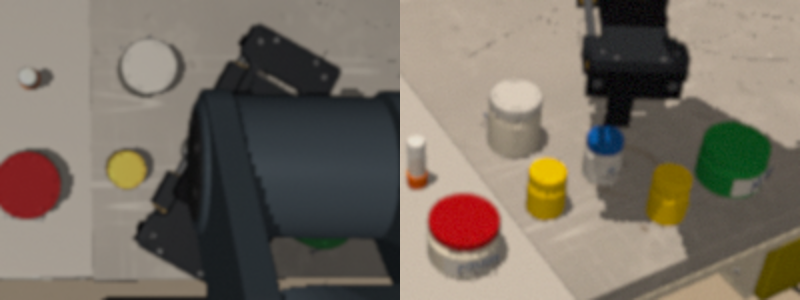

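Both views show the gripper centred over the blue-lid jar, with its long axis clear of the neighbouring jars. Next I descend and grip.

```bash
python3 -m jog '[0.06,0.002,-0.002,0.025,0, 0.06,0,0,0.025,0, 0.06,0,0,0.02,0, 0.06,0,0,0.007,0, 0.06,0,0,0,0, 0.03,0,0,0,0, 0.03,0,0,0,0, 0.03,0,0,0,0, 0.03,0,0,0,0, 0.03,0,0,0,0]' 15
python3 - <<'E'
from h import *
to()
E
```

```text
time: 7.52
position: [0.4395, 0.1043, 0.0349]
tool_rot: [0.866, 0.5, 0.0, 0.0]
ft_force: [0.3, 0.7, 5.9]
grip_width: 0.0354
grip_force: 15.0
t 7.53 pos [0.4395 0.1043 0.0349] psi 60.0 w 0.0354 gf 15.0 F [0.3 0.7 5.9]
```

```bash
python3 -m jog '[0.03,0,0,-0.01,0, 0.03,0,0,-0.03,0, 0.03,0,0,-0.04,0, 0.03,0,0,-0.045,0, 0.03,0,0,0,0]'
python3 - <<'E'
from h import *
to((.6434,.2659,.16),(.6434,.2659,.036))
E
```

```text
time: 8.15
position: [0.4411, 0.1043, 0.1626]
tool_rot: [0.866, 0.5, 0.003, 0.002]
ft_force: [1.1, 0.5, -0.2]
grip_width: 0.0353
grip_force: 15.0
t 8.15 pos [0.4411 0.1043 0.1626] psi 60.0 w 0.0353 gf 15.0 F [ 1.1  0.5 -0.2]
[0.6434 0.2659 0.16  ] -> [241.   94.4   4.1]
[0.6434 0.2659 0.036 ] -> [ -0.5  -0.8 124. ]
```

```bash
python3 -m jog '[0.03,0.015,0.006,0,0, 0.03,0.03,0.012,0,0, 0.03,0.035,0.014,0,0, 0.03,0.035,0.014,0,0, 0.03,0.035,0.014,0,0, 0.03,0.035,0.014,0,0, 0.03,0.03,0.012,0,0, 0.03,0.017,0.006,0,0, 0.03,0.009,0.002,0,0, 0.03,0,0,0.03,0, 0.03,0,0,0.03,0, 0.03,0,0,0.02,0,0.03,0,0,0,0,0.03,0,0,0,0]'
python3 - <<'E'
from h import *
to((.6434,.2659,.036))
for c in("top","scene"):
    im=robot.camera(c);u,v=proj(c,(.6434,.2659,.01)).astype(int)
    cv2.imwrite(f"pics/x{c}.png",cv2.resize(im[v-50:v+50,u-67:u+67],(400,300),interpolation=cv2.INTER_CUBIC))
cv2.imwrite("pics/s2.png",np.hstack([cv2.imread("pics/xtop.png"),cv2.imread("pics/xscene.png")]))
E
```

```text
time: 9.9
position: [0.6419, 0.2661, 0.0802]
tool_rot: [0.866, 0.5, 0.001, 0.0]
ft_force: [0.6, -0.8, -0.2]
grip_width: 0.0354
grip_force: 15.0
t 9.9 pos [0.6419 0.2661 0.0802] psi 60.0 w 0.0354 gf 15.0 F [ 0.6 -0.8 -0.2]
[0.6434 0.2659 0.036 ] -> [ 0.5  1.4 44.2]
```

View pics/s2.png

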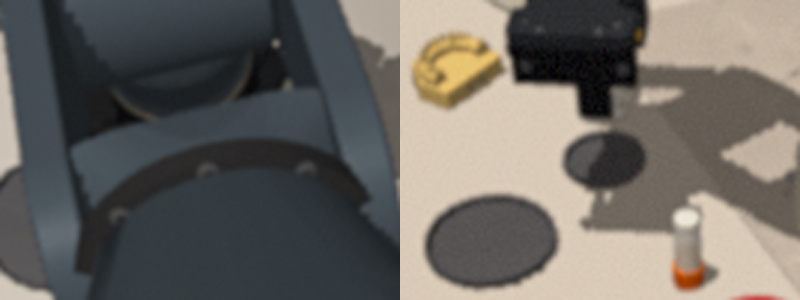

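The scene view shows the jar held about 45 mm above the small saucer at (605,160), in line with it. The tube at (688,250) is untouched. I lower the jar.

```bash
python3 -m jog '[0.03,0,0.001,0.02,0, 0.03,0,0,0.014,0, 0.03,0,0,0.006,0, 0.03,0,0,0.003,0, 0.03,0,0,0.001,0,0.03,0,0,0,0,0.03,0,0,0,0]'
python3 - <<'E'
from h import *
to((.6434,.2659,.036))
E
```

```text
time: 10.88
position: [0.6416, 0.2654, 0.0363]
tool_rot: [0.866, 0.5, -0.001, -0.0]
ft_force: [-4.0, -0.5, 4.8]
grip_width: 0.0353
grip_force: 15.0
t 10.88 pos [0.6416 0.2654 0.0363] psi 60.0 w 0.0353 gf 15.0 F [-4.  -0.5  4.8]
[0.6434 0.2659 0.036 ] -> [1.4 1.3 0.3]
```

```bash
python3 -m jog '[0.045,0,0,0,0, 0.055,0,0,0,0, 0.06,0,0,0,0, 0.06,0,0,-0.02,0, 0.06,0,0,-0.04,0, 0.06,0,0,-0.05,0, 0.06,-0.03,-0.05,-0.03,0, 0.06,-0.05,-0.02,0,0, 0.06,-0.05,-0.02,0,0, 0.06,-0.05,-0.02,0,0,0.06,0,0,0,0]'
python3 - <<'E'
from h import *
to((.5163,.1543,.16),(.5163,.1543,.036))
for c in("top","scene"):
    im=robot.camera(c);u,v=proj(c,(.6434,.2659,.01)).astype(int)
    cv2.imwrite(f"pics/x{c}.png",cv2.resize(im[v-50:v+50,u-67:u+67],(400,300),interpolation=cv2.INTER_CUBIC))
cv2.imwrite("pics/s3.png",np.hstack([cv2.imread("pics/xtop.png"),cv2.imread("pics/xscene.png")]))
E
```

```text
time: 12.25
position: [0.455, 0.1631, 0.175]
tool_rot: [0.866, 0.499, -0.002, -0.001]
ft_force: [0.3, 0.4, 0.7]
grip_width: 0.0598
grip_force: 0.0
t 12.25 pos [0.455  0.1631 0.175 ] psi 59.9 w 0.0598 gf 0.0 F [0.3 0.4 0.7]
[0.5163 0.1543 0.16  ] -> [23.2 57.5 14.7]
[0.5163 0.1543 0.036 ] -> [  0.4   0.4 124. ]
```

View pics/s3.png

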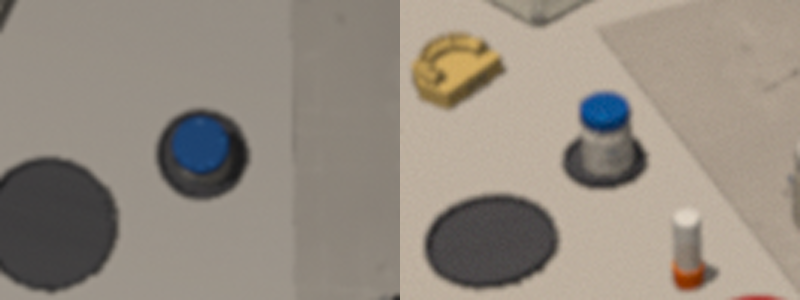

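The small jar stands upright inside its saucer, with the lid at (200,143) over the saucer centre at (202,153) in the top crop. The medium jar is next.

```bash
python3 -m jog '[0.075,0.012,0.028,0.014,0, 0.075,0.012,0.03,0,0, 0.075,0,0,0.03,0, 0.075,0,0,0.03,0, 0.075,0,0,0,0, 0.075,0,0,0,0]'
python3 - <<'E'
from h import *
to((.5163,.1543,.036))
# medium jar seen by scene camera: compare with projection
im=robot.camera("scene");u,v=proj("scene",(.5163,.1543,.031));print(u,v)
print([ (round(d["conf"],2),np.round(d["extent"],1)) for d in robot.look_for("scene","medium_jar")])
u,v=int(u),int(v);cv2.circle(im,(u,v),1,(0,0,255),-1)
cv2.imwrite("pics/s4.png",cv2.resize(im[v-50:v+50,u-67:u+67],(536,400),interpolation=cv2.INTER_CUBIC))
E
```

```text
time: 13.1
position: [0.5234, 0.1569, 0.101]
tool_rot: [0.866, 0.5, 0.001, 0.001]
ft_force: [0.2, 0.3, 0.2]
grip_width: 0.0748
grip_force: 0.0
t 13.1 pos [0.5234 0.1569 0.101 ] psi 60.0 w 0.0748 gf 0.0 F [0.2 0.3 0.2]
[0.5163 0.1543 0.036 ] -> [-5.9 -4.9 65. ]
346.1752981030975 234.99207764918822
[(0.57, array([347.5, 235.6,  30.6,  39.9])), (0.31, array([270.6, 228.2,  27.2,  14.5]))]
```

View pics/s4.png

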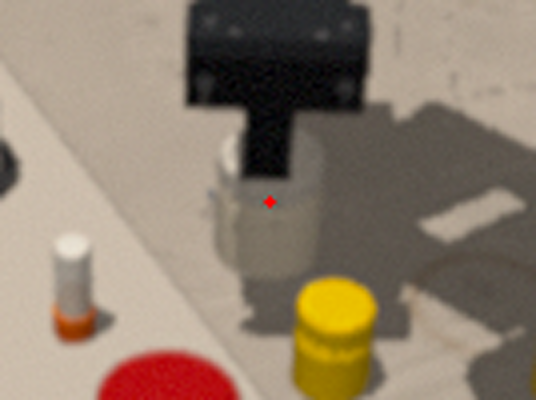

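The scene view shows the medium jar under the gripper, with its body centre at the projected dot. The medium jar position is confirmed, so I correct by (-6,-5) mm, descend and grip.

```bash
python3 -m jog '[0.075,-0.006,-0.005,0,0, 0.075,0,0,0.025,0, 0.075,0,0,0.025,0, 0.075,0,0,0.014,0, 0.075,0,0,0,0, 0.046,0,0,0,0, 0.046,0,0,0,0, 0.046,0,0,0,0, 0.046,0,0,0,0, 0.046,0,0,-0.01,0, 0.046,0,0,-0.03,0, 0.046,0,0,-0.045,0, 0.046,0,0,-0.045,0,0.046,0,0,0,0]'
python3 - <<'E'
from h import *
to((.47,.30,.17),(.5239,.4621,.17),(.5239,.4621,.09))
E
```

```text
time: 14.95
position: [0.5165, 0.154, 0.1698]
tool_rot: [0.866, 0.5, 0.004, 0.002]
ft_force: [0.0, -0.2, -1.0]
grip_width: 0.0519
grip_force: 15.0
t 14.95 pos [0.5165 0.154  0.1698] psi 60.0 w 0.0519 gf 15.0 F [ 0.  -0.2 -1. ]
[0.47 0.3  0.17] -> [ 103.2 -113.2   -0.5]
[0.5239 0.4621 0.17  ] -> [167.3 -34.4   0.5]
[0.5239 0.4621 0.09  ] -> [-0.4 -0.5 80. ]
```

```bash
python3 -m jog '[0.046,0.014,-0.008,0,0, 0.046,0.03,-0.016,0,0, 0.046,0.034,-0.019,0,0, 0.046,0.034,-0.019,0,0, 0.046,0.034,-0.019,0,0, 0.046,0.034,-0.019,0,0, 0.046,0.034,-0.019,0,0, 0.046,0.03,-0.016,0,0, 0.046,0.018,-0.009,0,0, 0.046,0.008,-0.004,0,0, 0.046,0,0,0.03,0, 0.046,0,0,0.03,0, 0.046,0,0,0.02,0,0.046,0,0,0,0,0.046,0,0,0,0]'
python3 - <<'E'
from h import *
to((.5239,.4621,.038))
im=robot.camera("scene");u,v=proj("scene",(.5239,.4621,.005)).astype(int);cv2.circle(im,(u,v),1,(0,0,255),-1)
cv2.imwrite("pics/s5.png",cv2.resize(im[v-60:v+40,u-67:u+67],(536,400),interpolation=cv2.INTER_CUBIC))
E
```

```text
time: 16.82
position: [0.5219, 0.4618, 0.0869]
tool_rot: [0.866, 0.5, 0.001, -0.0]
ft_force: [1.0, -0.1, -1.0]
grip_width: 0.0515
grip_force: 15.0
t 16.82 pos [0.5219 0.4618 0.0869] psi 60.0 w 0.0515 gf 15.0 F [ 1.  -0.1 -1. ]
[0.5239 0.4621 0.038 ] -> [ 1.2  1.5 48.9]
```

View pics/s5.png

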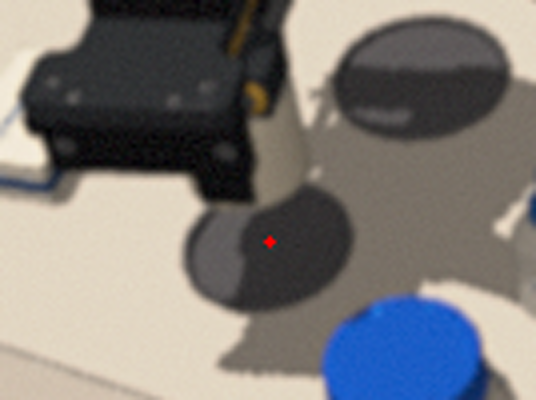

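The jar hangs about 50 mm above the medium saucer, whose centre at (269,245) matches the projected dot. I lower it with a small correction.

```bash
python3 -m jog '[0.046,0.001,0.0015,0.02,0, 0.046,0,0,0.018,0, 0.046,0,0,0.006,0, 0.046,0,0,0.003,0, 0.046,0,0,0.0015,0,0.046,0,0,0,0,0.046,0,0,0,0]'
python3 - <<'E'
from h import *
to((.5239,.4621,.038))
E
```

```text
time: 17.75
position: [0.5235, 0.462, 0.0382]
tool_rot: [0.866, 0.5, 0.001, -0.0]
ft_force: [-1.5, 0.1, 1.2]
grip_width: 0.0515
grip_force: 15.0
t 17.75 pos [0.5235 0.462  0.0382] psi 60.0 w 0.0515 gf 15.0 F [-1.5  0.1  1.2]
[0.5239 0.4621 0.038 ] -> [0.3 0.3 0.2]
```

Contact is light, so I release, rise, and head to above the large jar.

```bash
python3 -m jog '[0.058,0,0,0,0, 0.066,0,0,0,0, 0.07,0,0,0,0, 0.07,0,0,-0.02,0, 0.087,0,0,-0.04,0, 0.087,0,0,-0.05,0, 0.087,0,0,-0.03,0,0.087,0,0,0,0]'
python3 - <<'E'
from h import *
to((.4112,.2661,.17),(.4112,.2661,.1))
im=robot.camera("scene");u,v=proj("scene",(.48,.37,.005)).astype(int)
cv2.imwrite("pics/s6.png",cv2.resize(im[v-75:v+75,u-100:u+100],(600,450),interpolation=cv2.INTER_CUBIC))
print(proj("scene",(.4112,.2661,.022)),[(round(d["conf"],2),np.round(d["extent"],1)) for d in robot.look_for("scene","large_jar")])
E
```

```text
time: 18.75
position: [0.5251, 0.4631, 0.1827]
tool_rot: [0.866, 0.5, 0.005, -0.0]
ft_force: [0.0, -0.5, -0.9]
grip_width: 0.0863
grip_force: 0.0
t 18.75 pos [0.5251 0.4631 0.1827] psi 60.0 w 0.0863 gf 0.0 F [ 0.  -0.5 -0.9]
[0.4112 0.2661 0.17  ] -> [-2.276e+02 -2.000e-01  1.090e+01]
[0.4112 0.2661 0.1   ] -> [-0.6 -0.3 70. ]
[320.59538019 292.4835759 ] [(0.85, array([452.6, 254.4,  38.4,  35.9])), (0.84, array([323.6, 292.7,  40.2,  44.2])), (0.6, array([228. , 330.7,  41.6,  53.6]))]
```

View pics/s6.png

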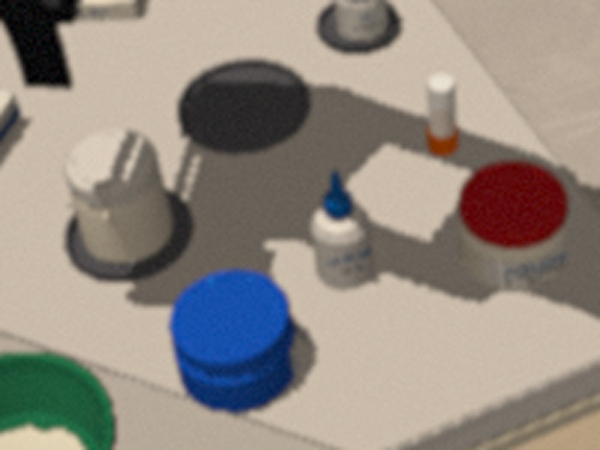

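The medium jar stands upright in its saucer, the dropper and tube are in place, and the red jar is at (513,225). I go to the large jar.

```bash
python3 -m jog '[0.087,-0.02,0,0,0, 0.087,-0.035,0,0,0, 0.087,-0.04,0,0,0, 0.087,-0.04,0,0,0, 0.087,-0.04,0,0,0, 0.087,-0.03,0,0.01,0, 0.087,-0.016,0,0,0, 0.087,-0.006,0,0.02,0, 0.087,0,0,0.03,0, 0.087,0,0,0.02,0,0.087,0,0,0,0,0.087,0,0,0,0]'
python3 - <<'E'
from h import *
to((.4112,.2655,.033))
im=robot.camera("scene");u,v=proj("scene",(.4112,.2661,.03)).astype(int);cv2.circle(im,(u,v),1,(255,255,0),-1)
cv2.imwrite("pics/s7.png",cv2.resize(im[v-50:v+50,u-67:u+67],(536,400),interpolation=cv2.INTER_CUBIC))
E
```

```text
time: 20.35
position: [0.4101, 0.2654, 0.0979]
tool_rot: [0.866, 0.5, 0.0, 0.0]
ft_force: [1.1, -0.1, -0.2]
grip_width: 0.0864
grip_force: 0.0
t 20.35 pos [0.4101 0.2654 0.0979] psi 60.0 w 0.0864 gf 0.0 F [ 1.1 -0.1 -0.2]
[0.4112 0.2655 0.033 ] -> [ 0.6  0.9 64.9]
```

View pics/s7.png

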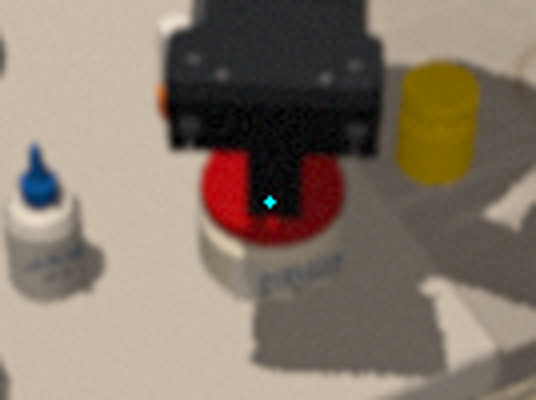

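The scene view shows the finger centred across the red lid at about (272,195), clear of the dropper at (42,230), the tube and the yellow jar. I descend and grip.

```bash
python3 -m jog '[0.087,0.0005,0.001,0.02,0, 0.087,0,0,0.02,0, 0.087,0,0,0.015,0, 0.087,0,0,0.01,0, 0.087,0,0,0,0, 0.058,0,0,0,0, 0.058,0,0,0,0, 0.058,0,0,0,0, 0.058,0,0,0,0, 0.058,0,0,-0.01,0, 0.058,0,0,-0.03,0, 0.058,0,0,-0.045,0, 0.058,0,0,-0.05,0,0.058,0,0,0,0]' 18
python3 - <<'E'
from h import *
to((.5993,.3647,.17),(.5993,.3647,.09))
E
```

```text
time: 22.15
position: [0.4129, 0.2659, 0.1713]
tool_rot: [0.866, 0.5, 0.004, 0.001]
ft_force: [-0.2, 0.7, -2.7]
grip_width: 0.064
grip_force: 18.0
t 22.15 pos [0.4129 0.2659 0.1713] psi 60.0 w 0.064 gf 18.0 F [-0.2  0.7 -2.7]
[0.5993 0.3647 0.17  ] -> [178.8 112.1   3.2]
[0.5993 0.3647 0.09  ] -> [-0.5 -0.5 80. ]
```

```bash
python3 -m jog '[0.058,0.012,0.007,0,0, 0.058,0.024,0.015,0,0, 0.058,0.03,0.019,0,0, 0.058,0.03,0.019,0,0, 0.058,0.03,0.019,0,0, 0.058,0.027,0.017,0,0, 0.058,0.017,0.011,0,0, 0.058,0.008,0.005,0,0, 0.058,0,0,0.03,0, 0.058,0,0,0.03,0, 0.058,0,0,0.02,0,0.058,0,0,0,0,0.058,0,0,0,0]'
python3 - <<'E'
from h import *
to((.5993,.3647,.036))
E
```

```text
time: 23.78
position: [0.5973, 0.3634, 0.0884]
tool_rot: [0.866, 0.5, 0.001, 0.0]
ft_force: [-0.6, -0.5, -0.7]
grip_width: 0.0636
grip_force: 18.0
t 23.77 pos [0.5973 0.3634 0.0884] psi 60.0 w 0.0636 gf 18.0 F [-0.6 -0.5 -0.7]
[0.5993 0.3647 0.036 ] -> [ 2.   1.  52.4]
```

```bash
python3 -m jog '[0.058,0.001,0.001,0.02,0, 0.058,0.001,0,0.02,0, 0.058,0,0,0.007,0, 0.058,0,0,0.003,0, 0.058,0,0,0.0015,0,0.058,0,0,0,0,0.058,0,0,0,0]'
python3 - <<'E'
from h import *
to((.5993,.3647,.036))
im=robot.camera("scene");u,v=proj("scene",(.5993,.3647,.01)).astype(int)
cv2.imwrite("pics/s8.png",cv2.resize(im[v-50:v+50,u-67:u+67],(536,400),interpolation=cv2.INTER_CUBIC))
E
```

```text
time: 24.65
position: [0.5989, 0.3645, 0.0367]
tool_rot: [0.866, 0.5, 0.001, 0.0]
ft_force: [0.7, -0.2, -1.4]
grip_width: 0.0635
grip_force: 18.0
t 24.65 pos [0.5989 0.3645 0.0367] psi 60.0 w 0.0635 gf 18.0 F [ 0.7 -0.2 -1.4]
[0.5993 0.3647 0.036 ] -> [0.4 0.3 0.7]
```

View pics/s8.png

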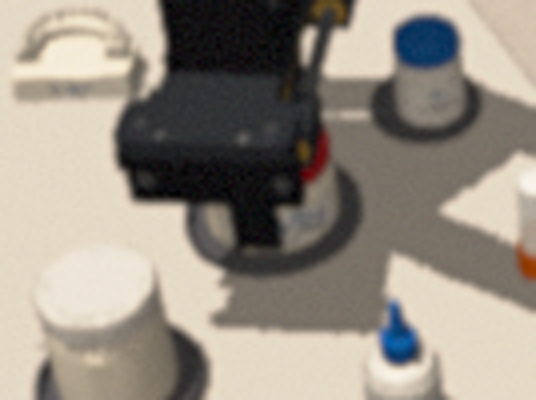

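The large jar is inside its saucer at (275,220), just above the floor with no contact force yet. I lower it in small steps until it touches.

```bash
python3 -m jog '[0.058,0,0,0.0007,0,0.058,0,0,0,0,0.058,0,0,0,0]'; python3 -m jog '[0.058,0,0,0.0006,0,0.058,0,0,0,0,0.058,0,0,0,0]'
```

```text
time: 25.08
position: [0.5988, 0.3645, 0.0361]
tool_rot: [0.866, 0.5, 0.0, 0.0]
ft_force: [-0.5, -1.0, 3.0]
grip_width: 0.0635
grip_force: 18.0
time: 25.45
position: [0.5988, 0.3645, 0.036]
tool_rot: [0.866, 0.5, 0.0, 0.0]
ft_force: [-1.6, -0.7, 5.4]
grip_width: 0.0634
grip_force: 18.0
```

It is seated. I release, rise, and check.

```bash
python3 -m jog '[0.07,0,0,0,0, 0.078,0,0,0,0, 0.082,0,0,0,0, 0.082,0,0,-0.02,0, 0.082,0,0,-0.04,0, 0.082,0,0,-0.05,0, 0.082,0,0,-0.05,0,0.082,-0.04,-0.04,-0.03,0,0.082,-0.05,-0.05,0,0,0.082,-0.04,-0.04,0,0,0.082,-0.04,-0.04,0,0,0.082,-0.02,-0.02,0,0,0.082,0,0,0,0]'
python3 - <<'E'
from h import *
to()
for c in("top","scene"):
    im=robot.camera(c);u,v=proj(c,(.54,.35,.01)).astype(int)
    cv2.imwrite(f"pics/x{c}.png",cv2.resize(im[max(v-90,0):v+90,u-120:u+120],(400,300),interpolation=cv2.INTER_CUBIC))
cv2.imwrite("pics/s9.png",np.hstack([cv2.imread("pics/xtop.png"),cv2.imread("pics/xscene.png")]))
E
```

```text
time: 27.08
position: [0.3463, 0.2969, 0.2254]
tool_rot: [0.866, 0.5, 0.0, -0.0]
ft_force: [-0.0, 1.4, -0.2]
grip_width: 0.0819
grip_force: 0.0
t 27.07 pos [0.3463 0.2969 0.2254] psi 60.1 w 0.0819 gf 0.0 F [-0.   1.4 -0.2]
```

View pics/s9.png

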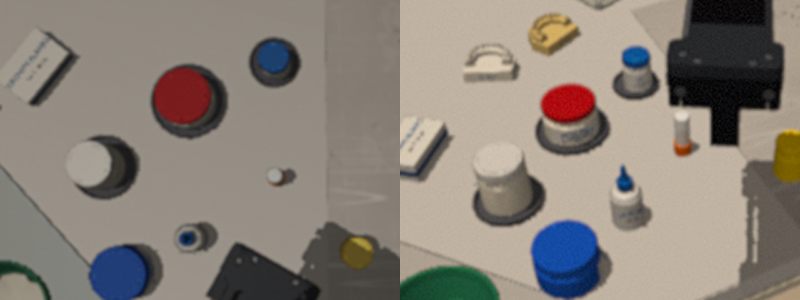

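Both views show the three jars upright and centred in their saucers, once parallax is allowed for. The dropper and tube are still standing.

```bash
python3 -c "
from rig import robot
print(robot.hand_in())"
```

```text
the job is handed in; nothing more can be done
None
```

The small, medium and large white jars are each upright in the saucer of their own size, the dropper bottle and orange-capped tube are still standing where they were, and the job was handed in at about 27 s.

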